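# Tip the used bottle caps off the tray into the wash bin

## Robot

A 6-joint arm with a two-finger parallel gripper is mounted at the origin on the work surface. World frame = base frame: x ahead of the robot, y to its left, z up, the work surface at z = 0. Lengths are in m, angles in degrees, forces in N, time in s.
With the tool pointing down it reaches from about 0.4 to 0.825 m from the base axis. Payload 7 kg.
Tool frame: the origin (TCP) lies midway between the tips of the shut fingers; the grasp point (between the pads) lies 19 mm behind it; z points along the fingers, y is the direction in which the jaws open and shut (so a half turn about z gives the same grasp; the last joint's range is limited). The gripper opens to 85 mm and grips with 20 to 120 N. Pads are 22 mm wide; open, the fingers measure 114 mm over their backs; the gripper's body (76 mm by 85 mm) begins 54 mm behind the grasp point. The pads swing forward as they close: fully open they stand 13 mm farther back than shut.
Start: joints at [-50.128, 20.546, 0.682, 0, -70.136, -16.507], TCP at [0.268, -0.62, 0.231] pointing down, gripper open.
Joint ranges: [-176.03, 176.03], [-82.01, 121.73], [-58.28, 71.71], [-173.87, 95.51], [-174.79, -0.11], [-173.66, 173.66]. Speed limits (degrees/s): [136.94, 136.94, 172.46, 180, 180, 180].

## Interface

Orientations are given as a 3x3 rotation matrix whose columns are the frame's x, y, z axes.
In Python, from plant import r gives the robot as it stands. The module is installed in compiled form; this text tells all that it offers.
- The arm moves only by the tool drive_tool, never from a script. Its argument "motion" is a list of rows, each a list of 3 entries, a list of its own where there are three numbers: the shift along the tool's x, y, z scaled (see below), then the turn, a rotation vector about the tool's x, y, z scaled (see below), then the closure, from -1 (fully open) to 1 (shut), so that 0 is half open. A call has exactly 10 rows; each row is the pose to reach, as a shift and turn from the pose commanded when the call began, along the tool's axes at that moment; what a row does not reach only later rows make up. The controller multiplies each number of a shift by 0.5 m and each number of a turn by 0.5 rad. A row lasts 1/12 s, in which the tool goes at most 41.7 mm and 7.16 degrees, less where a joint would pass 70% of its speed; a pose out of reach is approached as far as the arm can. A call with a number of a shift or a turn outside -1 to 1 is refused whole. A call with a gripper value outside its range is refused whole. The fingers move at their own pace and stop on an object; the grip force is fixed at half the most. Time passes only in rows, so rows that repeat a pose let the fingers close, or fill a call up. It gives the time, the measured TCP pose, the force and the opening at its end, in the units of the state.
- r.sense(): the state, without advancing time (a new reading comes with each control period).
- r.camera(name): name is "scene" or "top"; returns a dict with "img" (480x640x3 uint8, blue, green, red), "mtx" (3x3 intrinsics, pixels), "world_from_camera" (4x4, takes a point from camera to world coordinates). Camera axes: x right, y down, z forward; pixel columns grow to the right and rows downward; lengths in m; the calibration is good to about 2 mm. A picture is of the moment at which its call begins. There is no depth.
- r.hand_in(): hands the job in, once; it reports no verdict.
Trained networks look in the newest picture that a camera, given by its name, has taken for a name from the list of things; names that differ only in an ending like _2 or _b are one class to them, and where a whole thing is asked for, a point or a joint stands for the part that bears it (a point fixed in the world has none). Each returns a list of dicts, best first, with "conf" (0 to 1); they miss things now and then, are a little off and sometimes report something else, mostly with a low value. They report only what shows in the picture. A call takes as long as a camera call. They do not tell look-alikes from the thing itself.
- r.search_frame(camera, thing): "uv" ([column, row] in pixels, amid what is visible of it).
The state is a dict: "t": time; "joints": joint angles; "qvel": joint speeds; "tau": joint torques, N m; "eef_pos": TCP position; "eef_rot": TCP orientation; "contact_force": force on the tool from outside, world axes, zero at the start; "torque": the same for the moment, N m; "width": finger opening in m.
Only numpy, scipy, OpenCV 4.12 (cv2) and the standard library are available. Lean on these libraries where they do the work, as an engineer would, in place of code of your own. Each camera call takes 0.05 s, during which the arm holds its last target.

## Task

Push the blue wash bin squarely up against the front of the tip-out stand, so that it stands under the tray's open lip. Then tip the tray (pushing its yellow lever bar does it) until all four red bottle caps have slid off into the bin, and let the tray back down gently until it lies level on its rest. Leave the amber bottle and the spoon on the table where they are.

Things in the scene. Friction and masses are not known exactly. Their poses are not given: they have to be found in the camera images.
- stand: Fixed steel tip-out stand, 230 (x) x 210 x 147 mm, that carries the hinged aluminium tray. Origin on the table under it; z up; +y is the direction in which the caps slide off (to the robot's left, within 0.5 rad of it); +x points away from the robot. Its base, posts and rest lie under or close beside the tray; the space behind and under the lever bar is free.
- front_face (a point): Middle of the stand's flat upright front face, against which the bin is pushed: at y = +70 mm of the stand, 50 mm above the table; the face is 212 mm wide and reaches 102 mm up. Axes as the stand's.
- hinge_mid (a point): Middle of the tray's hinge line, which runs along the stand's x axis through its y = +60, z = 130 mm. Fixed; axes as the stand's. The level tray is 180 mm wide (x), its floor's top 4 mm above this line, from 200 mm behind it (-y) to the open lip 35 mm in front (+y); walls 34 mm high on the other three sides.
- tray (a joint): Tip angle of the tray, rad: 0 level on its rest, grows to 1.0 (stop) as its back edge rises and the lip dips. It falls back to 0 by its own weight (0.7 kg) if nothing holds it. Pushing the lever bar towards the stand's +y tips it (about 5 N). The caps start to slide somewhere between 0.38 and 0.65 rad; 0.9 rad empties the tray.
- lever_bar (a point): Middle of the yellow lever bar, 18 mm thick, 60 mm long along the stand's x, on the robot's side of the tray; fixed to the tray by a 12 mm rod 20 mm from its middle. Tray level: at x = -145, y = +10, z = 260 mm of the stand, 139 mm from the hinge line. It swings about that line, up and over to +y: 82 mm in front and 112 mm above at 1.0 rad. Site axes turn with the tray.
- lip (a point): Middle of the tray's open front edge, on its floor; 35 mm in front of the hinge line when level.
- bin: Loose blue open plastic bin, 240 (x) x 170 (y) x 85 mm high, walls and floor 5 mm, about 0.5 kg. Origin at the centre of its underside, z up. It starts on the stand's +y side, 50 to 85 mm short of the front face, up to 20 mm aside, turned up to 0.12 rad. Against the face its centre is at y = +155 mm of the stand; the lip hangs over it and clears its rim even when tipped.
- cap1_center (a point): Centre of red bottle cap 1 of 4: a solid disc 60 mm across and 30 mm high, about 35 g, lying flat and loose on the tray.
- cap2_center (a point): Centre of red bottle cap 2 of 4: a solid disc 60 mm across and 30 mm high, about 35 g, lying flat and loose on the tray.
- cap3_center (a point): Centre of red bottle cap 3 of 4: a solid disc 60 mm across and 30 mm high, about 35 g, lying flat and loose on the tray.
- cap4_center (a point): Centre of red bottle cap 4 of 4: a solid disc 60 mm across and 30 mm high, about 35 g, lying flat and loose on the tray.
- bottle_amber: Loose amber bottle with blue cap, 76 mm across, 150 mm high, standing on the table at the left, origin at its underside. Leave alone.
- scoop: Loose steel spoon with an orange handle, 180 mm long, lying on the table at the right, near the robot. Leave alone.
There are look-alikes about, which are no part of the job. What is shaped like the part that bears cap1_center but black, green or turquoise is not meant.

How it is judged (in metres and radians):
On the way, in this order (a step that is already met when the one before it is completed fails the run):
1. the bin stands upright under the lip, within about 13 mm of the front face, squarely (0.12 rad) and within 35 mm of the middle (x of bin in the frame of stand between -0.035 and 0.035 m and y of bin in the frame of stand below 0.168 m and angle between the x axis of bin and the x axis of stand, either way round below 0.12 rad and angle between bin's own z axis and vertical below 0.05 rad), for 0.2 s.
2. the tray is tipped by at least 0.35 rad with the bin in that place (all of step 1 and value of joint tray above 0.35 rad), for 0.1 s.
At the end, for the whole second after the job is handed in: All four caps lie at rest inside the bin (below its rim), the bin stands flat and still on the table (within 0.05 rad), and the tray is back level on its rest (below 0.06 rad) (x of cap1_center in the frame of bin between -0.116 and 0.116 m and y of cap1_center in the frame of bin between -0.081 and 0.081 m and z of cap1_center in the frame of bin between 0 and 0.085 m and linear speed of each of cap1, cap2, cap3, cap4 below 0.03 m/s and x of cap2_center in the frame of bin between -0.116 and 0.116 m and y of cap2_center in the frame of bin between -0.081 and 0.081 m and z of cap2_center in the frame of bin between 0 and 0.085 m and x of cap3_center in the frame of bin between -0.116 and 0.116 m and y of cap3_center in the frame of bin between -0.081 and 0.081 m and z of cap3_center in the frame of bin between 0 and 0.085 m and x of cap4_center in the frame of bin between -0.116 and 0.116 m and y of cap4_center in the frame of bin between -0.081 and 0.081 m and z of cap4_center in the frame of bin between 0 and 0.085 m and value of joint tray below 0.06 rad and angle between bin's own z axis and vertical below 0.05 rad and height (world z) of bin below 0.01 m and linear speed of bin below 0.02 m/s); the robot touches nothing.
It fails at once if the tray is let fall (faster than 3.5 rad/s downwards) (velocity of joint tray below -3.5 rad/s).
It fails at once if the amber bottle or the spoon is moved by more than 30 mm, or the bottle knocked over (distance of any of bottle_amber, scoop from where it was at the start of the episode above 0.03 m or angle between bottle_amber's own z axis and vertical above 0.4 rad).
It also fails if it takes over 70 s, if anything falls off the work surface, if the arm or the gripper's body presses on something with over 40 N, if the wrist force passes 120 N, or if a joint passes its speed limit or range.

## Working session

There is one attempt and no reset: what is moved stays moved. The work goes in short steps, Python scripts to look and compute and a tool call to move; the robot and the scene stay as the last step left them, time stands still between calls to the robot, and variables do not carry over. Pictures are saved under pics/ and viewed, and the job is handed in when it is done.

Besides the shell and the picture viewer there is one more tool, called after "Emit:" as name(argument=value, ...), one argument or row to a line, values as JSON. drive_tool: Moves the arm, as the interface text tells. Shifts and turns lie within -1 to 1; 1 stands for 0.5 m of shift or 0.5 rad of turn. Its arguments: {"type":"object","properties":{"motion":{"type":"array"}},"required":["motion"]}

```bash
mkdir -p pics; cat > h.py <<'E'
import numpy as np, cv2
from plant import r
def ray(c,uv):
    K=np.array(c["mtx"]);T=np.array(c["world_from_camera"])
    d=T[:3,:3]@np.linalg.inv(K)@np.array([uv[0],uv[1],1.]);return T[:3,3],d
def atz(c,uv,z):
    o,d=ray(c,uv);return o+d*(z-o[2])/d[2]
def proj(c,p):
    K=np.array(c["mtx"]);T=np.linalg.inv(np.array(c["world_from_camera"]))
    q=K@(T[:3,:3]@np.array(p,float)+T[:3,3]);return q[:2]/q[2]
E
python3 - <<'E'
from h import *
s=r.sense();print({k:np.round(v,3).tolist() for k,v in s.items()})
for n in("scene","top"):
    c=r.camera(n);cv2.imwrite(f"pics/{n}0.png",c["img"])
    print(n,np.round(c["world_from_camera"],3).tolist(),np.round(c["mtx"],1).tolist())
    for t in("stand","tray","lever_bar","lip","bin","cap1_center","bottle_amber","scoop"):
        print(t,[(np.round(d["uv"],1).tolist(),round(float(d["conf"]),2)) for d in r.search_frame(n,t)])
E
```

```text
{'t': 0.0, 'joints': [-50.129, 20.592, 0.634, -0.02, -70.135, -16.507], 'qvel': [-0.073, -0.031, -0.06, 0.035, -0.006, -0.068], 'tau': [0.003, -58.332, 29.342, 6.937, -0.006, -0.0], 'eef_pos': [0.267, -0.619, 0.23], 'eef_rot': [[-0.918, -0.396, -0.001], [-0.396, 0.918, 0.001], [0.0, 0.002, -1.0]], 'contact_force': [0.115, 1.282, 0.138], 'torque': [0.037, -0.012, -0.027], 'width': 0.085}
scene [[0.294, 0.818, -0.494, 1.176], [0.956, -0.254, 0.147, -0.186], [-0.005, -0.516, -0.857, 1.319], [0.0, 0.0, 0.0, 1.0]] [[551.5, 0.0, 322.5], [0.0, 551.5, 234.6], [0.0, 0.0, 1.0]]
stand [([303.0, 307.9], 0.74)]
tray [([294.2, 287.6], 0.55)]
lever_bar [([298.4, 289.7], 0.6)]
lip [([296.9, 286.7], 0.65)]
bin [([380.5, 286.4], 0.73), ([169.9, 257.3], 0.63)]
cap1_center [([212.4, 329.7], 0.97), ([249.8, 252.5], 0.81), ([251.4, 279.3], 0.67), ([210.9, 277.9], 0.6), ([379.9, 288.2], 0.44)]
bottle_amber [([454.8, 181.2], 0.92)]
scoop [([167.9, 259.5], 0.72)]
top [[-0.03, -0.985, 0.167, 0.3], [-1.0, 0.029, -0.01, 0.022], [0.005, -0.167, -0.986, 1.543], [0.0, 0.0, 0.0, 1.0]] [[546.1, 0.0, 323.3], [0.0, 546.1, 239.3], [0.0, 0.0, 1.0]]
stand [([360.5, 213.5], 0.96)]
tray [([354.3, 208.9], 0.76), ([162.3, 309.6], 0.29)]
lever_bar [([355.6, 211.4], 0.88)]
lip [([354.2, 208.0], 0.74), ([365.6, 219.5], 0.46)]
bin [([278.1, 208.0], 0.63), ([361.3, 216.9], 0.15)]
cap1_center [([426.7, 220.7], 0.92), ([387.9, 284.9], 0.91), ([426.5, 271.6], 0.83), ([396.4, 222.0], 0.67), ([365.6, 195.0], 0.48)]
bottle_amber [([165.3, 308.4], 0.71)]
scoop [([465.2, 301.2], 0.68)]
```

View pics/scene0.png

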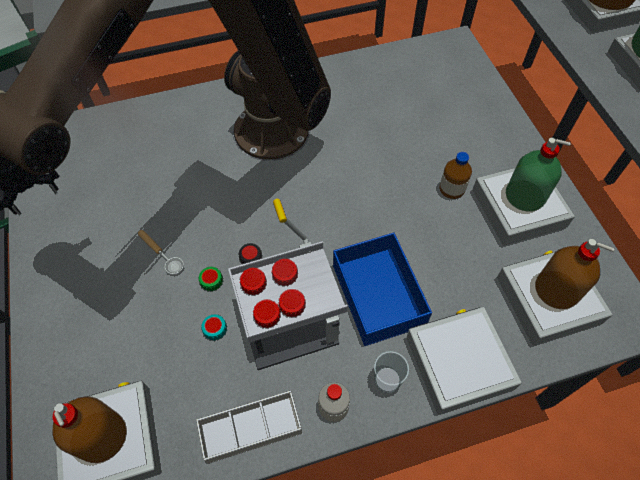

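View pics/top0.png

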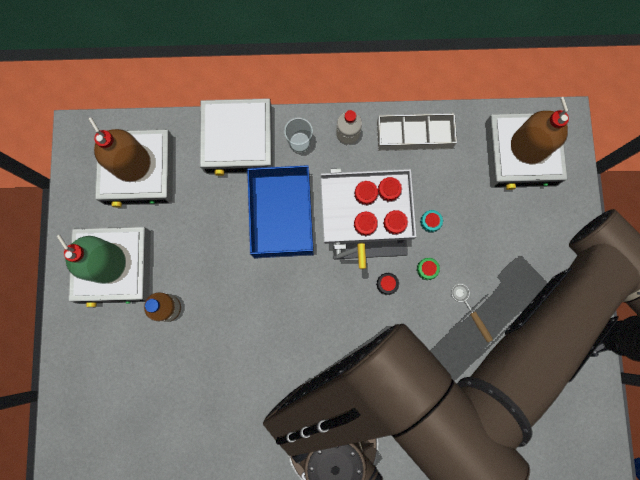

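```bash
python3 -c "
import cv2
a=cv2.imread('pics/top0.png')[130:330,210:470];cv2.imwrite('pics/top0c.png',cv2.resize(a,None,fx=3,fy=3,interpolation=2))
a=cv2.imread('pics/scene0.png')[190:390,180:440];cv2.imwrite('pics/scene0c.png',cv2.resize(a,None,fx=3,fy=3,interpolation=2))"
```

```text
(no output)
```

View pics/top0c.png

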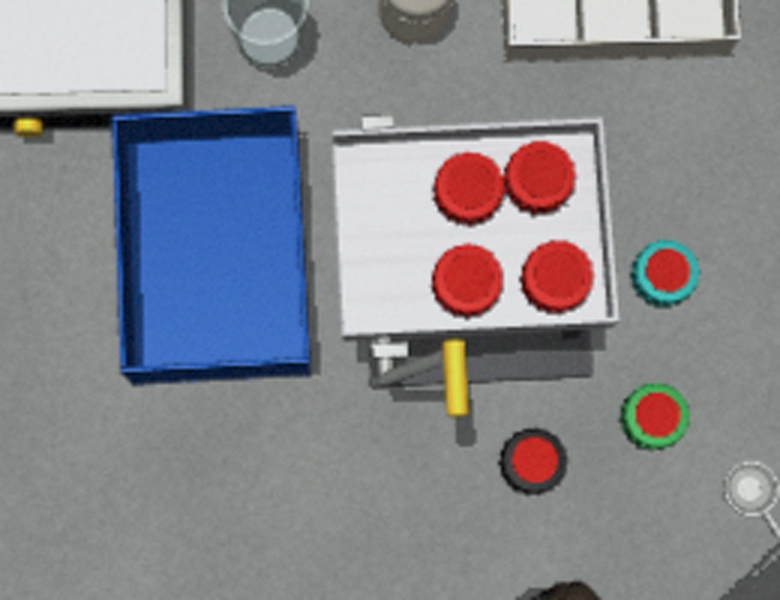

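View pics/scene0c.png

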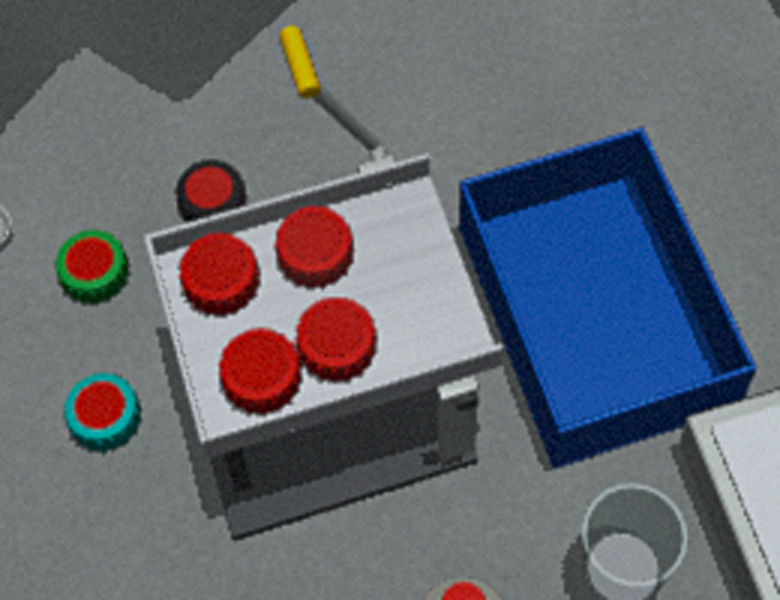

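The top picture shows the blue bin at about (280,211). The tray is at (366,207), with all-red caps at (366,192), (390,188), (366,223) and (396,222), and the lever bar at (362,256). Three look-alike caps lie on the table: turquoise (432,221), green (428,268) and black (388,284). The white trays and platforms have small yellow knobs that could be taken for the lever, at (219,171), (510,186) and similar. The close crop confirms that the yellow bar on the rod beside the tray is the lever.

Next I fit the stand and bin poses.

```bash
cat > fit.py <<'E'
from h import *
from scipy.optimize import least_squares
T=lambda u,v:(210+(u+.5)/3-.5,130+(v+.5)/3-.5)
S=lambda u,v:(180+(u+.5)/3-.5,190+(v+.5)/3-.5)
ct=r.camera("top");cs=r.camera("scene")
def fit(obs,x0):
    def f(p):
        c,s=np.cos(p[2]),np.sin(p[2]);o=[]
        for cam,uv,l in obs:
            w=[p[0]+c*l[0]-s*l[1],p[1]+s*l[0]+c*l[1],l[2]];o+=list(proj(cam,w)-uv)
        return np.array(o)
    q=least_squares(f,x0,loss='soft_l1');return q.x,f(q.x).reshape(-1,2)
zt=.168
st=[(ct,T(602,119),(.09,-.14,zt)),(ct,T(617,323),(-.09,-.14,zt)),(ct,T(332,132),(.09,.095,zt)),(ct,T(344,335),(-.09,.095,zt)),
(ct,T(455,377),(-.145,.01,.262)),
(cs,S(147,235),(-.09,-.14,zt)),(cs,S(428,157),(-.09,.095,zt)),(cs,S(206,441),(.09,-.14,zt)),(cs,S(500,349),(.09,.095,zt)),(cs,S(300,61),(-.145,.01,.262))]
b=[(ct,T(112,116),(.12,.085,.085)),(ct,T(295,107),(.12,-.085,.085)),(ct,T(122,372),(-.12,.085,.085)),(ct,T(310,363),(-.12,-.085,.085)),
(cs,S(460,183),(-.12,-.085,.085)),(cs,S(642,128),(-.12,.085,.085)),(cs,S(557,432),(.12,-.085,.085)),(cs,S(754,368),(.12,.085,.085)),(cs,S(551,467),(.12,-.085,0))]
for n,o in(("stand",st),("bin",b)):
    p,e=fit(o,[.6,0,0]);print(n,np.round(p,4),np.round(e,1).tolist())
    if n=="stand":ps=p
c,s=np.cos(ps[2]),np.sin(ps[2]);R=np.array([[c,-s],[s,c]])
print("bin in stand",R.T@(p[:2]-ps[:2]),p[2]-ps[2])
for l in((-.145,.01),(0,.07),(0,.155)):print(l,R@l+ps[:2])
print("bottle",atz(ct,r.search_frame("top","bottle_amber")[0]["uv"],.1), "glass",atz(ct,(299,150),0))
E
python3 fit.py
```

```text
stand [ 0.62   -0.0865  0.0202] [[-0.0, -0.3], [0.4, -0.5], [0.1, -0.4], [-0.4, -0.0], [-0.1, 0.6], [-0.8, -0.2], [0.4, -1.4], [-1.7, 0.3], [1.3, -0.2], [0.2, 0.4]]
bin [0.6338 0.1239 0.0243] [[0.2, 0.3], [0.6, 0.2], [-0.4, 0.8], [0.0, 0.4], [-0.6, -0.5], [0.2, -0.3], [0.3, 0.6], [0.8, 0.5], [0.2, 1.3]]
bin in stand [0.01809798 0.21002704] 0.004132670038666072
(-0.145, 0.01) [ 0.47481209 -0.07938818]
(0, 0.07) [ 0.618572   -0.01647483]
(0, 0.155) [0.61685701 0.06850787]
bottle [0.38018641 0.43568691 0.1       ] glass [0.83071374 0.07004075 0.        ]
```

```bash
cat >> h.py <<'E'
from scipy.spatial.transform import Rotation as Ro
PS=np.array([.620,-.0865,.0202])
def s2w(x,y):
    c,s=np.cos(PS[2]),np.sin(PS[2]);return np.array([PS[0]+c*x-s*y,PS[1]+s*x+c*y])
def w2s(p):
    c,s=np.cos(PS[2]),np.sin(PS[2]);d=np.array(p[:2])-PS[:2];return np.array([c*d[0]+s*d[1],-s*d[0]+c*d[1]])
def down(sgn=-1): # tool y along sgn*stand x
    y=sgn*np.array([np.cos(PS[2]),np.sin(PS[2]),0]);z=np.array([0,0,-1.]);return np.c_[np.cross(y,z),y,z]
def to(p,Rt=None,base=None):
    s=r.sense();R=np.array(s["eef_rot"]);q=np.array(s["eef_pos"])
    if base is not None:q,R=base
    Rt=R if Rt is None else Rt
    print(np.round(R.T@(np.array(p)-q)/.5,3).tolist(),np.round(Ro.from_matrix(R.T@Rt).as_rotvec()/.5,3).tolist())
E
python3 - <<'E'
from h import *
print(w2s((.634,.124)),s2w(.018,.34),s2w(.018,.26))
to([.36,-.25,.40],None); to([.36,-.25,.40],down()); to([.36,-.25,.40],down(1))
E
```

```text
[0.01824895 0.21017427] [0.63112879 0.25379421] [0.63274468 0.17381053]
[-0.463, 0.605, -0.337] [0.0, 0.0, 0.0]
[-0.463, 0.605, -0.337] [-0.0, 0.0, -2.366]
[-0.463, 0.605, -0.337] [0.0, 0.0, 3.917]
```

Emit:
drive_tool(
  motion=[
    [[-0.03,0.04,-0.08],[0,0,-0.1],-1],
    [[-0.06,0.08,-0.16],[0,0,-0.2],-1],
    [[-0.1,0.14,-0.23],[0,0,-0.3],-1],
    [[-0.15,0.2,-0.28],[0,0,-0.4],-1],
    [[-0.2,0.26,-0.32],[0,0,-0.5],-1],
    [[-0.25,0.33,-0.33],[0,0,-0.6],-1],
    [[-0.3,0.4,-0.34],[0,0,-0.7],-1],
    [[-0.36,0.47,-0.34],[0,0,-0.8],-1],
    [[-0.41,0.54,-0.34],[0,0,-0.9],-1],
    [[-0.46,0.6,-0.34],[0,0,-1],-1],
  ],
)

```text
t: 1.88
eef_pos: [0.3517, -0.2802, 0.4015]
eef_rot: [[-0.614, -0.789, 0.001], [-0.789, 0.614, -0.0], [-0.001, -0.001, -1.0]]
contact_force: [1.8, -0.5, 0.2]
width: 0.0854
```

```bash
python3 - <<'E'
from h import *
print(r.sense()["eef_pos"],r.sense()["joints"])
to([.38,.08,.40],down())
E
```

```text
[ 0.35170861 -0.28022153  0.40154838] [-1.32987823e+01 -5.42325162e+00 -8.24977059e+00  5.91229664e-04
 -8.70877257e+01 -2.45783154e+01]
[-0.603, 0.398, 0.003] [-0.003, 0.0, -1.363]
```

Emit:
drive_tool(
  motion=[
    [[-0.05,0.04,0],[0,0,-0.1],-1],
    [[-0.11,0.08,0],[0,0,-0.2],-1],
    [[-0.17,0.12,0],[0,0,-0.3],-1],
    [[-0.23,0.16,0],[0,0,-0.4],-1],
    [[-0.29,0.2,0],[0,0,-0.5],-1],
    [[-0.35,0.24,0],[0,0,-0.6],-1],
    [[-0.41,0.28,0],[0,0,-0.7],-1],
    [[-0.47,0.32,0],[0,0,-0.8],-1],
    [[-0.52,0.36,0],[0,0,-0.9],-1],
    [[-0.55,0.38,0],[0,0,-1],-1],
  ],
)

```text
t: 2.72
eef_pos: [0.371, 0.0543, 0.4012]
eef_rot: [[-0.158, -0.987, 0.001], [-0.987, 0.158, 0.001], [-0.001, -0.001, -1.0]]
contact_force: [0.4, 0.3, 0.7]
width: 0.0854
```

```bash
python3 - <<'E'
from h import *
r.camera("top")
print(r.sense()["eef_pos"],r.sense()["joints"])
to([.63,.27,.30],down())
E
```

```text
[0.37153907 0.05556629 0.40088553] [ 3.91611157e+01 -1.35271660e+01 -1.46882499e+01 -3.93690679e-02
 -8.87794148e+01 -4.80010915e+01]
[-0.503, -0.445, 0.202] [-0.001, 0.002, -0.349]
```

Emit:
drive_tool(
  motion=[
    [[-0.08,-0.06,0],[0,0,-0.05],-1],
    [[-0.16,-0.12,0],[0,0,-0.1],-1],
    [[-0.24,-0.18,0],[0,0,-0.15],-1],
    [[-0.31,-0.24,0.03],[0,0,-0.2],-1],
    [[-0.37,-0.3,0.07],[0,0,-0.25],-1],
    [[-0.42,-0.36,0.12],[0,0,-0.3],-1],
    [[-0.45,-0.43,0.17],[0,0,-0.35],-1],
    [[-0.45,-0.43,0.2],[0,0,-0.35],-1],
    [[-0.45,-0.43,0.2],[0,0,-0.35],-1],
    [[-0.45,-0.43,0.2],[0,0,-0.35],-1],
  ],
)

```text
t: 3.6
eef_pos: [0.6204, 0.2388, 0.2956]
eef_rot: [[0.011, -1.0, -0.007], [-1.0, -0.011, -0.004], [0.004, 0.007, -1.0]]
contact_force: [-0.5, -0.5, -0.0]
width: 0.0856
```

```bash
python3 - <<'E'
from h import *
c=r.camera("top");cv2.imwrite("pics/top1.png",c["img"])
print(r.sense()["eef_pos"],r.sense()["joints"])
to([.631,.262,.024],down())
E
```

```text
[0.62020687 0.23853172 0.2986867 ] [ 3.78150319e+01  1.79037859e+01  5.53641852e+00  2.99113869e-03
 -7.78752263e+01 -3.71610484e+01]
[-0.048, -0.024, 0.549] [0.007, -0.005, -0.018]
```

View pics/top1.png

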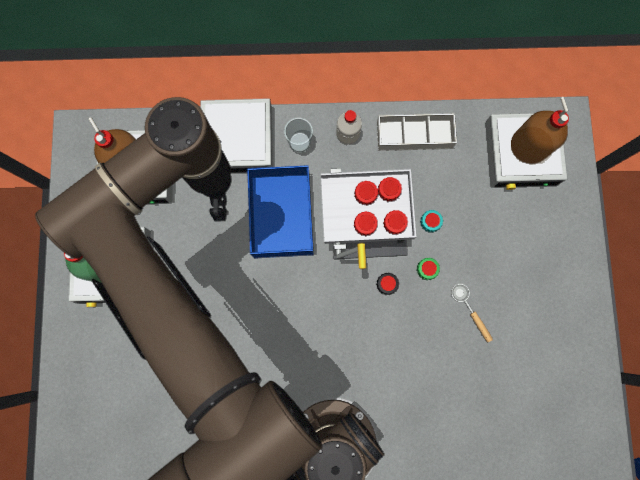

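The gripper is on the bin's far (+y) side at pixel (218,205). The bin and tray haven't moved. Now I descend.

Emit:
drive_tool(
  motion=[
    [[-0.02,-0.01,0],[0,0,-0.02],-1],
    [[-0.05,-0.02,0.03],[0,0,-0.02],-1],
    [[-0.05,-0.02,0.08],[0,0,-0.02],-1],
    [[-0.05,-0.02,0.13],[0,0,-0.02],-1],
    [[-0.05,-0.02,0.18],[0,0,-0.02],-1],
    [[-0.05,-0.02,0.23],[0,0,-0.02],-1],
    [[-0.05,-0.02,0.28],[0,0,-0.02],-1],
    [[-0.05,-0.02,0.32],[0,0,-0.02],-1],
    [[-0.05,-0.02,0.34],[0,0,-0.02],-1],
    [[-0.05,-0.02,0.34],[0,0,-0.02],-1],
  ],
)

```text
t: 4.48
eef_pos: [0.629, 0.264, 0.1303]
eef_rot: [[0.022, -1.0, -0.001], [-1.0, -0.022, -0.001], [0.001, 0.001, -1.0]]
contact_force: [0.2, 0.1, -0.8]
width: 0.0853
```

```bash
python3 - <<'E'
from h import *
c=r.camera("scene");cv2.imwrite("pics/s2.png",c["img"])
print(r.sense()["eef_pos"],r.sense()["joints"])
to([.631,.262,.024],down())
E
```

```text
[0.62989613 0.2643479  0.13197289] [ 3.90827486e+01  2.53029967e+01 -5.50948315e+00  2.08525201e-02
 -5.91446258e+01 -3.77964374e+01]
[0.005, -0.002, 0.216] [-0.002, 0.0, 0.005]
```

View pics/s2.png

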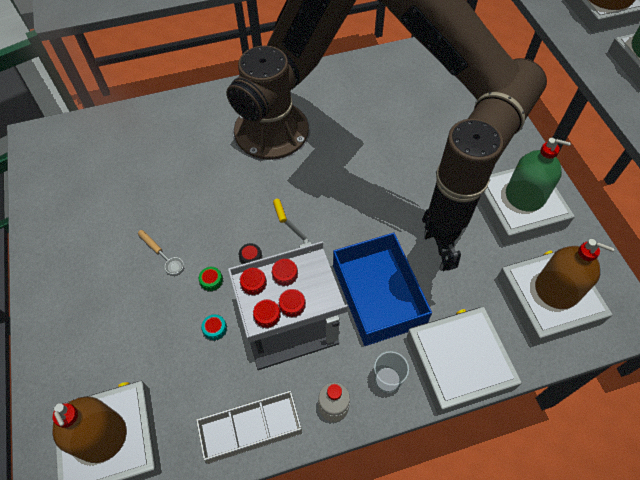

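The gripper hangs clear beside the bin at (448,258).

Emit:
drive_tool(
  motion=[
    [[0,0,0.03],[0,0,0],-1],
    [[0,0,0.06],[0,0,0],-1],
    [[0,0,0.09],[0,0,0],-1],
    [[0,0,0.12],[0,0,0],-1],
    [[0,0,0.15],[0,0,0],-1],
    [[0,0,0.18],[0,0,0],-1],
    [[0,0,0.2],[0,0,0],-1],
    [[0,0,0.21],[0,0,0],-1],
    [[0,0,0.21],[0,0,0],-1],
    [[0,0,0.21],[0,0,0],-1],
  ],
)

```text
t: 5.37
eef_pos: [0.6305, 0.2644, 0.0271]
eef_rot: [[0.022, -1.0, 0.001], [-1.0, -0.022, 0.001], [-0.001, -0.001, -1.0]]
contact_force: [-0.8, -0.5, 1.1]
width: 0.0854
```

```bash
python3 - <<'E'
from h import *
c=r.camera("scene");cv2.imwrite("pics/s3.png",c["img"][150:350,320:520].repeat(3,0).repeat(3,1))
print(r.sense()["eef_pos"],r.sense()["joints"],w2s(r.sense()["eef_pos"]))
E
```

```text
[0.63065547 0.26449843 0.02729381] [ 3.90504491e+01  3.13347141e+01 -1.09831804e+01  2.25609681e-02
 -4.75752148e+01 -3.77872255e+01] [0.01774298 0.3507116 ]
```

View pics/s3.png

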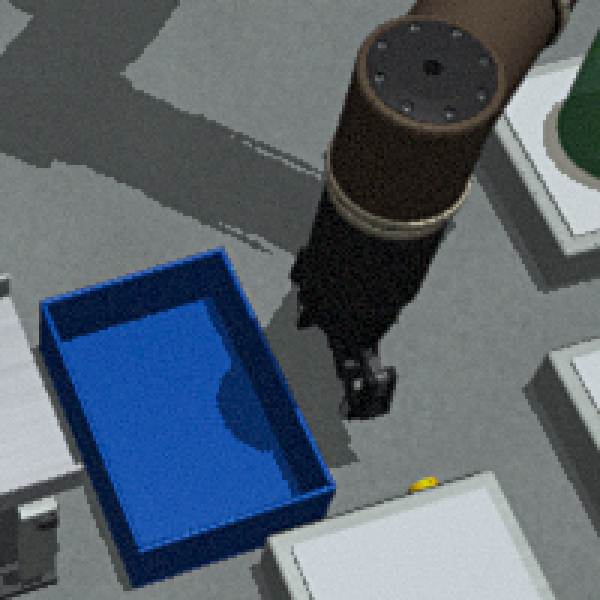

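Emit:
drive_tool(
  motion=[
    [[0.03,0,0],[0,0,0],-1],
    [[0.06,0,0],[0,0,0],-1],
    [[0.08,0,0],[0,0,0],-1],
    [[0.095,0,0],[0,0,0],-1],
    [[0.11,0,0],[0,0,0],-1],
    [[0.125,0,0],[0,0,0],-1],
    [[0.14,0,0],[0,0,0],-1],
    [[0.155,0,0],[0,0,0],-1],
    [[0.17,0,0],[0,0,0],-1],
    [[0.17,0,0],[0,0,0],-1],
  ],
)

```text
t: 6.25
eef_pos: [0.632, 0.1779, 0.0263]
eef_rot: [[0.021, -1.0, 0.0], [-1.0, -0.021, 0.0], [-0.0, -0.0, -1.0]]
contact_force: [-0.6, 0.5, 1.1]
width: 0.0853
```

```bash
python3 - <<'E'
from h import *
c=r.camera("top");cv2.imwrite("pics/t4.png",c["img"][130:330,180:440].repeat(3,0).repeat(3,1))
print(r.sense()["eef_pos"],w2s(r.sense()["eef_pos"]))
E
```

```text
[0.63169977 0.17802353 0.02608205] [0.01704039 0.26423325]
```

View pics/t4.png

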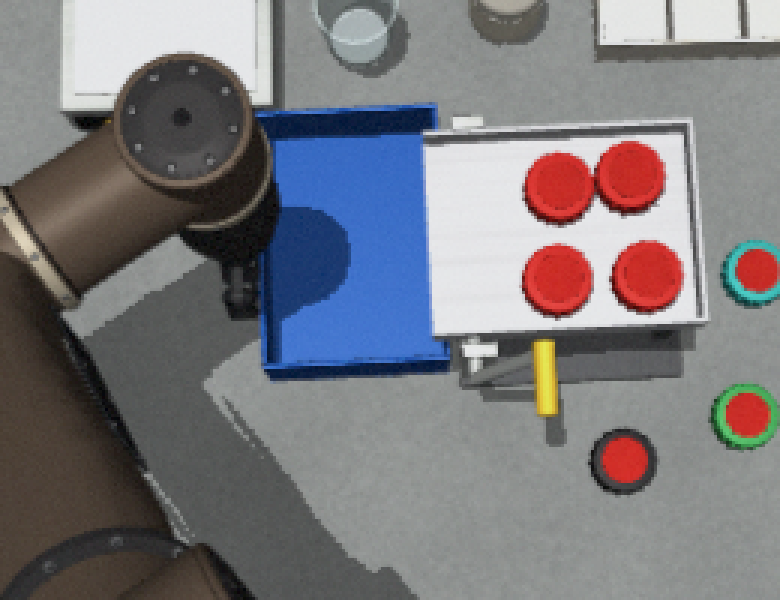

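The bin moves squarely and its edge is now under the lip. About 13 mm remain, so I'll push slowly.

Emit:
drive_tool(
  motion=[
    [[0.004,0,0],[0,0,0],-1],
    [[0.008,0,0],[0,0,0],-1],
    [[0.011,0,0],[0,0,0],-1],
    [[0.014,0,0],[0,0,0],-1],
    [[0.016,0,0],[0,0,0],-1],
    [[0.018,0,0],[0,0,0],-1],
    [[0.02,0,0],[0,0,0],-1],
    [[0.021,0,0],[0,0,0],-1],
    [[0.022,0,0],[0,0,0],-1],
    [[0.022,0,0],[0,0,0],-1],
  ],
)

```text
t: 7.13
eef_pos: [0.6321, 0.1682, 0.0259]
eef_rot: [[0.022, -1.0, 0.0], [-1.0, -0.022, 0.0], [-0.0, -0.0, -1.0]]
contact_force: [0.4, 4.9, 1.2]
width: 0.0855
```

Emit:
drive_tool(
  motion=[
    [[0.001,0,0],[0,0,0],-1],
    [[0.002,0,0],[0,0,0],-1],
    [[0.003,0,0],[0,0,0],-1],
    [[0.004,0,0],[0,0,0],-1],
    [[0.005,0,0],[0,0,0],-1],
    [[0.006,0,0],[0,0,0],-1],
    [[0.006,0,0],[0,0,0],-1],
    [[0.006,0,0],[0,0,0],-1],
    [[0.006,0,0],[0,0,0],-1],
    [[0.006,0,0],[0,0,0],-1],
  ],
)

```text
t: 7.97
eef_pos: [0.6322, 0.1681, 0.026]
eef_rot: [[0.022, -1.0, 0.001], [-1.0, -0.022, 0.003], [-0.003, -0.002, -1.0]]
contact_force: [-3.7, 18.5, -0.4]
width: 0.0854
```

```bash
python3 - <<'E'
from h import *
c=r.camera("top");cv2.imwrite("pics/t5.png",c["img"][130:330,180:440].repeat(3,0).repeat(3,1))
c=r.camera("scene");cv2.imwrite("pics/s5.png",c["img"][200:400,220:480].repeat(3,0).repeat(3,1))
print(r.sense()["eef_pos"],w2s(r.sense()["eef_pos"]),r.sense()["contact_force"])
E
```

```text
[0.63224863 0.16818051 0.02601769] [0.01739032 0.25438115] [-3.05726314 18.94602274 -0.37132732]
```

View pics/t5.png

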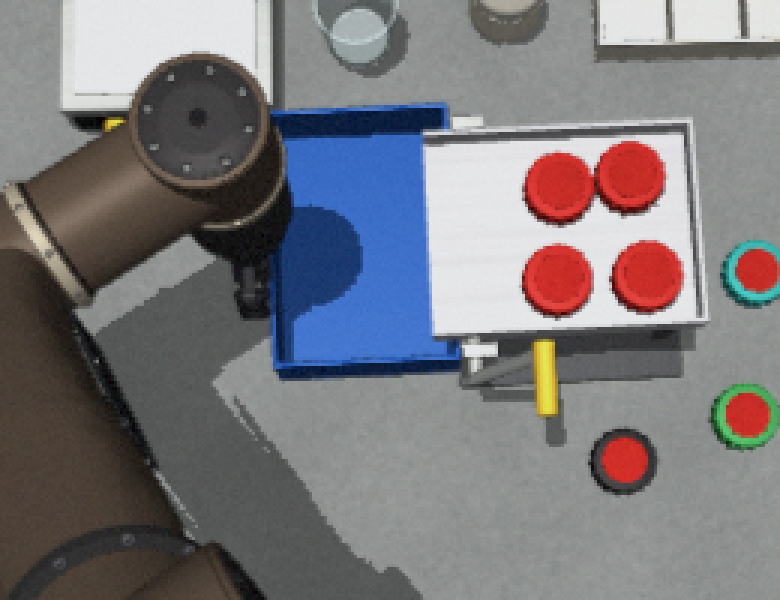

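View pics/s5.png

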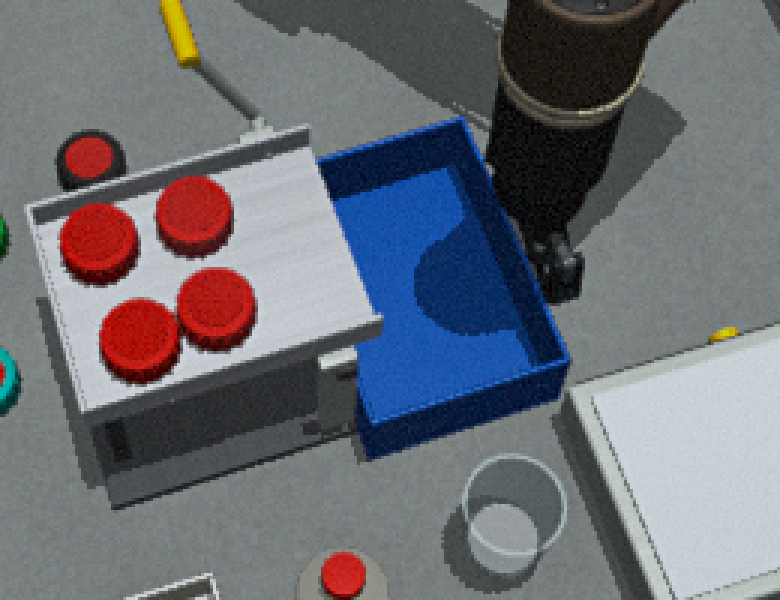

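The bin is pressed against the face: 19 N at a standstill. I'll back off and rise.

Emit:
drive_tool(
  motion=[
    [[-0.02,0,0],[0,0,0],-1],
    [[-0.05,0,0],[0,0,0],-1],
    [[-0.09,0,0],[0,0,0],-1],
    [[-0.13,0,-0.02],[0,0,0],-0.5],
    [[-0.15,0,-0.08],[0,0,0],0],
    [[-0.15,0,-0.15],[0,0,0],0.5],
    [[-0.15,0,-0.23],[0,0,0],1],
    [[-0.15,0,-0.31],[0,0,0],1],
    [[-0.15,0,-0.39],[0,0,0],1],
    [[-0.15,0,-0.47],[0,0,0],1],
  ],
)

```text
t: 8.9
eef_pos: [0.6298, 0.2396, 0.2628]
eef_rot: [[0.022, -1.0, -0.001], [-1.0, -0.022, -0.001], [0.001, 0.001, -1.0]]
contact_force: [1.0, -0.0, 0.1]
width: 0.0006
```

```bash
python3 - <<'E'
from h import *
c=r.camera("top");cv2.imwrite("pics/t6.png",c["img"][130:330,180:440].repeat(3,0).repeat(3,1))
c=r.camera("scene");cv2.imwrite("pics/s6.png",c["img"][200:400,220:480].repeat(3,0).repeat(3,1))
s=r.sense();print(s["eef_pos"],s["width"])
base=(np.array([.632,.246,.262]),np.array(s["eef_rot"]))
to([.42,.10,.38],down(),base)
print(s2w(-.157,-.05))
E
```

```text
[0.63325565 0.24086915 0.26950382] 7.887597765936077e-05
[0.282, 0.428, -0.242] [-0.022, 0.008, 0.004]
[ 0.46404196 -0.13966098]
```

View pics/t6.png

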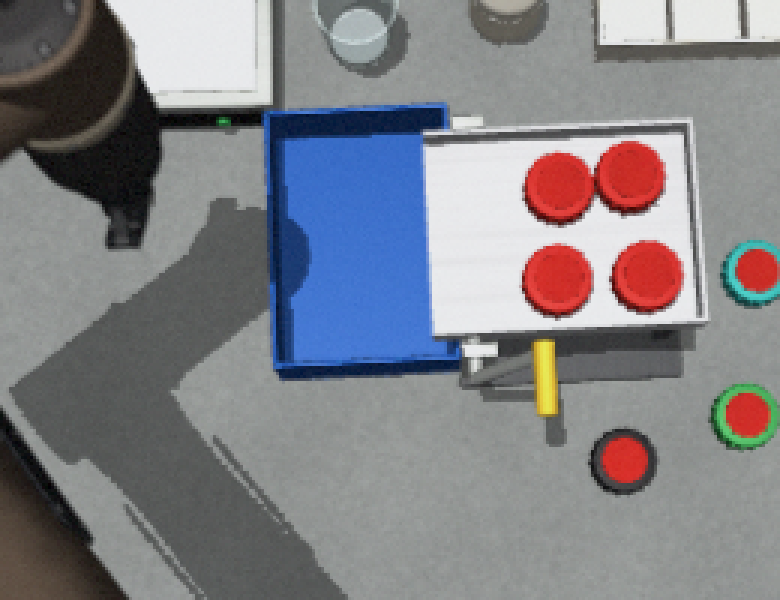

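View pics/s6.png

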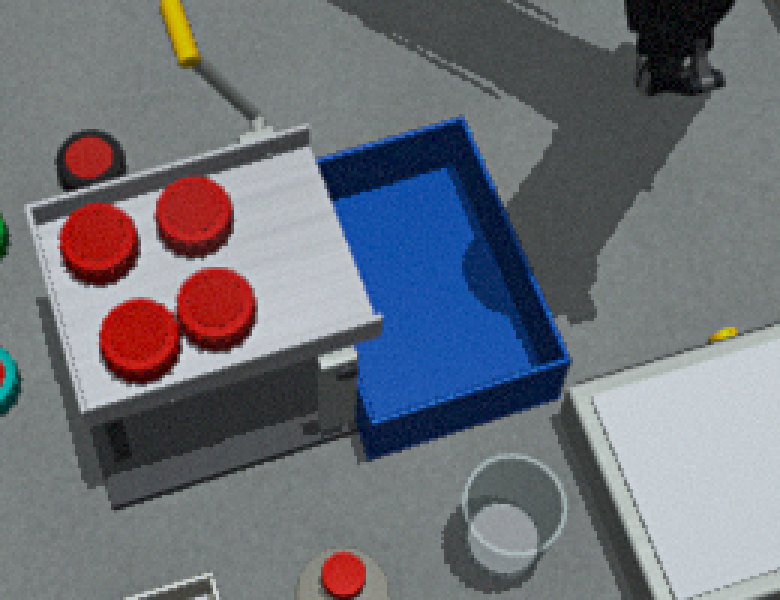

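```bash
cat > f2.py <<'E'
from h import *
from scipy.optimize import least_squares
ct=r.camera("top");cs=r.camera("scene")
T=lambda u,v:(180+(u+.5)/3-.5,130+(v+.5)/3-.5)
S=lambda u,v:(220+(u+.5)/3-.5,200+(v+.5)/3-.5)
obs=[(ct,T(264,113),(.12,.085,.085)),(ct,T(447,103),(.12,-.085,.085)),(ct,T(275,369),(-.12,.085,.085)),(cs,S(462,119),(-.12,.085,.085)),(cs,S(568,361),(.12,.085,.085)),(cs,S(372,426),(.12,-.085,.085))]
def f(p):
    c,s=np.cos(p[2]),np.sin(p[2]);o=[]
    for cam,uv,l in obs: o+=list(proj(cam,[p[0]+c*l[0]-s*l[1],p[1]+s*l[0]+c*l[1],l[2]])-uv)
    return np.array(o)
q=least_squares(f,[.63,.07,0]);print(q.x,w2s(q.x),q.x[2]-PS[2],np.round(q.fun,1))
E
python3 f2.py
```

```text
[0.63640806 0.06685397 0.02660005] [0.01950225 0.15299126] 0.006400049901931902 [ 0.1 -0.1  0.4  0.  -0.1  0.3 -0.2 -1.   1.1  0.3 -0.6  0.5]
```

Emit:
drive_tool(
  motion=[
    [[0,0.02,-0.06],[0,0,0],1],
    [[0,0.08,-0.12],[0,0,0],1],
    [[0.01,0.14,-0.18],[0,0,0],1],
    [[0.03,0.2,-0.23],[0,0,0],1],
    [[0.06,0.26,-0.24],[0,0,0],1],
    [[0.1,0.32,-0.24],[0,0,0],1],
    [[0.15,0.37,-0.24],[0,0,0],1],
    [[0.2,0.4,-0.24],[0,0,0],1],
    [[0.25,0.43,-0.24],[0,0,0],1],
    [[0.28,0.43,-0.24],[0,0,0],1],
  ],
)

```text
t: 9.93
eef_pos: [0.4157, 0.093, 0.3804]
eef_rot: [[0.022, -1.0, -0.001], [-1.0, -0.022, -0.001], [0.001, 0.001, -1.0]]
contact_force: [0.5, 1.0, 0.5]
width: -0.0001
```

```bash
python3 - <<'E'
from h import *
r.camera("top");r.camera("top")
s=r.sense();print(s["eef_pos"],s["joints"]);to([.42,.10,.38],down())
base=(np.array([.42,.10,.38]),np.array(s["eef_rot"]))
to([.42,-.14,.38],down(),base)
E
```

```text
[0.41737396 0.09327534 0.38029042] [ 3.92552663e+01 -7.55041152e+00 -1.27028420e+01  1.20387062e-02
 -8.49199451e+01 -3.80798941e+01]
[-0.013, -0.006, 0.001] [0.002, -0.002, 0.001]
[0.48, 0.01, 0.0] [0.002, -0.002, 0.001]
```

Emit:
drive_tool(
  motion=[
    [[0.05,0,0],[0,0,0],1],
    [[0.1,0,0],[0,0,0],1],
    [[0.15,0,0],[0,0,0],1],
    [[0.2,0,0],[0,0,0],1],
    [[0.26,0,0],[0,0,0],1],
    [[0.32,0,0],[0,0,0],1],
    [[0.38,0,0],[0,0,0],1],
    [[0.43,0,0],[0,0,0],1],
    [[0.47,-0.02,0],[0,0,0],1],
    [[0.47,-0.06,0],[0,0,0],1],
  ],
)

```text
t: 10.87
eef_pos: [0.4528, -0.1416, 0.38]
eef_rot: [[0.019, -1.0, -0.002], [-1.0, -0.019, -0.001], [0.001, 0.002, -1.0]]
contact_force: [0.1, 0.1, 0.6]
width: 0.0003
```

```bash
python3 - <<'E'
from h import *
r.camera("top");r.camera("top")
s=r.sense();print(s["eef_pos"],s["joints"],w2s(s["eef_pos"]))
p=s2w(-.157,-.05)
to([p[0],p[1],.232],down())
E
```

```text
[ 0.45515322 -0.13954176  0.37836356] [ 6.70941991e+00 -2.23830551e+00 -8.21393389e+00 -5.63184579e-03
 -8.43083331e+01 -5.59143724e+00] [-0.16588452 -0.04970126]
[0.0, -0.019, 0.293] [0.01, -0.001, -0.001]
```

Emit:
drive_tool(
  motion=[
    [[0,-0.01,0.03],[0,0,0],1],
    [[0,-0.02,0.07],[0,0,0],1],
    [[0,-0.02,0.11],[0,0,0],1],
    [[0,-0.02,0.15],[0,0,0],1],
    [[0,-0.02,0.19],[0,0,0],1],
    [[0,-0.02,0.23],[0,0,0],1],
    [[0,-0.02,0.26],[0,0,0],1],
    [[0,-0.02,0.28],[0,0,0],1],
    [[0,-0.02,0.295],[0,0,0],1],
    [[0,-0.02,0.295],[0,0,0],1],
  ],
)

```text
t: 11.8
eef_pos: [0.4629, -0.1384, 0.2317]
eef_rot: [[0.022, -1.0, -0.003], [-1.0, -0.022, -0.0], [0.0, 0.003, -1.0]]
contact_force: [-0.7, -0.2, -0.7]
width: -0.0001
```

```bash
python3 - <<'E'
from h import *
c=r.camera("scene");cv2.imwrite("pics/s7.png",c["img"][140:340,180:440].repeat(3,0).repeat(3,1))
s=r.sense();print(s["eef_pos"],s["joints"],w2s(s["eef_pos"]))
E
```

```text
[ 0.46350553 -0.13862717  0.23290127] [ 6.71185976e+00  2.24426166e+00 -2.24612111e+01  8.42492601e-03
 -6.53880791e+01 -5.44115305e+00] [-0.15751544 -0.04895556]
```

View pics/s7.png

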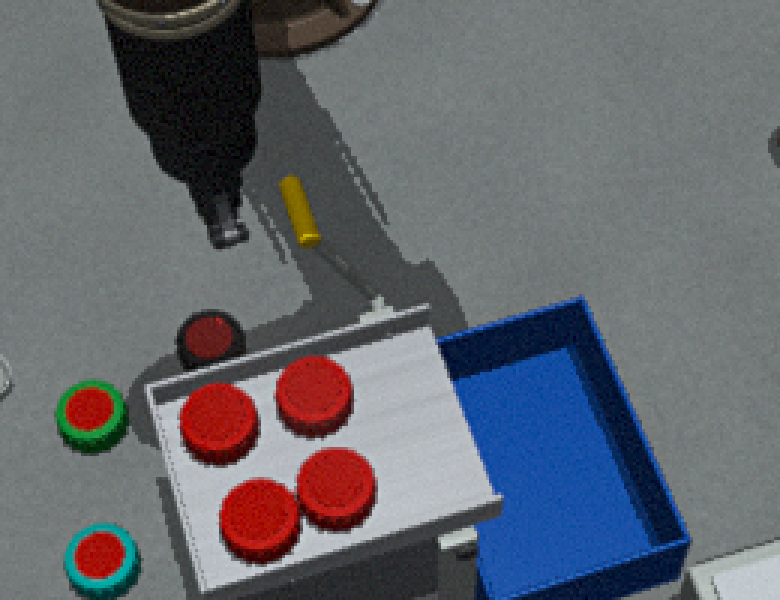

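The finger is behind the lever bar: tip at (225,235) in the crop, bar at (300,210). I start pushing.

Emit:
drive_tool(
  motion=[
    [[-0.02,0,0],[0,0,0],1],
    [[-0.04,0,0],[0,0,0],1],
    [[-0.055,0,0],[0,0,0],1],
    [[-0.065,0,0],[0,0,0],1],
    [[-0.075,0,0],[0,0,0],1],
    [[-0.085,0,0],[0,0,0],1],
    [[-0.095,0,0],[0,0,0],1],
    [[-0.105,0,0],[0,0,0],1],
    [[-0.115,0,0],[0,0,0],1],
    [[-0.12,0,0],[0,0,0],1],
  ],
)

```text
t: 12.68
eef_pos: [0.4631, -0.0795, 0.235]
eef_rot: [[0.023, -1.0, 0.002], [-1.0, -0.023, -0.002], [0.002, -0.002, -1.0]]
contact_force: [0.1, -7.4, 5.7]
width: 0.0001
```

```bash
python3 - <<'E'
from h import *
c=r.camera("scene");cv2.imwrite("pics/s8.png",c["img"][140:340,180:440].repeat(3,0).repeat(3,1))
s=r.sense();print(s["eef_pos"],s["contact_force"],w2s(s["eef_pos"]))
E
```

```text
[ 0.46310085 -0.07922054  0.234848  ] [ 1.48231178 -5.71442129  4.0452587 ] [-0.1567201   0.01044712]
```

View pics/s8.png

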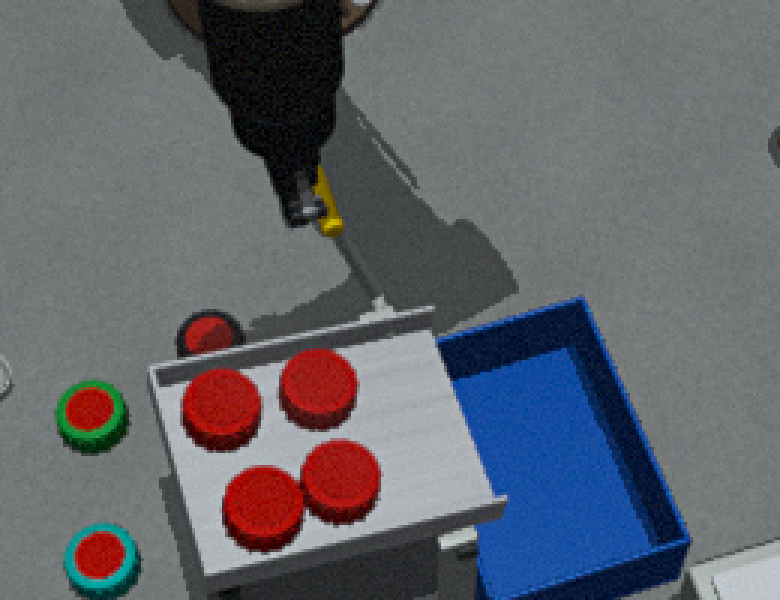

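Emit:
drive_tool(
  motion=[
    [[-0.01,0,0.002],[0,0,0],1],
    [[-0.02,0,0.004],[0,0,0],1],
    [[-0.03,0,0.006],[0,0,0],1],
    [[-0.04,0,0.008],[0,0,0],1],
    [[-0.05,0,0.01],[0,0,0],1],
    [[-0.06,0,0.01],[0,0,0],1],
    [[-0.065,0,0.01],[0,0,0],1],
    [[-0.07,0,0.01],[0,0,0],1],
    [[-0.075,0,0.01],[0,0,0],1],
    [[-0.08,0,0.01],[0,0,0],1],
  ],
)

```text
t: 13.57
eef_pos: [0.4615, -0.0388, 0.2287]
eef_rot: [[0.022, -1.0, 0.0], [-1.0, -0.022, -0.0], [0.0, -0.0, -1.0]]
contact_force: [0.1, -4.5, 2.9]
width: 0.0001
```

Emit:
drive_tool(
  motion=[
    [[-0.005,0,0],[0,0,0],1],
    [[-0.01,0,0],[0,0,0],1],
    [[-0.015,0,0.0],[0,0,0],1],
    [[-0.02,0,0.0],[0,0,0],1],
    [[-0.025,0,0.002],[0,0,0],1],
    [[-0.03,0,0.004],[0,0,0],1],
    [[-0.035,0,0.006],[0,0,0],1],
    [[-0.04,0,0.008],[0,0,0],1],
    [[-0.045,0,0.01],[0,0,0],1],
    [[-0.05,0,0.01],[0,0,0],1],
  ],
)

```text
t: 14.4
eef_pos: [0.4605, -0.0136, 0.2229]
eef_rot: [[0.022, -1.0, -0.001], [-1.0, -0.022, -0.0], [0.0, 0.001, -1.0]]
contact_force: [-0.7, -4.7, -1.8]
width: -0.0002
```

```bash
python3 - <<'E'
from h import *
c=r.camera("scene");cv2.imwrite("pics/s9.png",c["img"][140:340,180:440].repeat(3,0).repeat(3,1))
s=r.sense();print(s["eef_pos"],s["contact_force"],w2s(s["eef_pos"]))
E
```

```text
[ 0.46050883 -0.01335333  0.22290455] [-0.79256795 -3.09897685 -0.84559505] [-0.15798117  0.07635325]
```

View pics/s9.png

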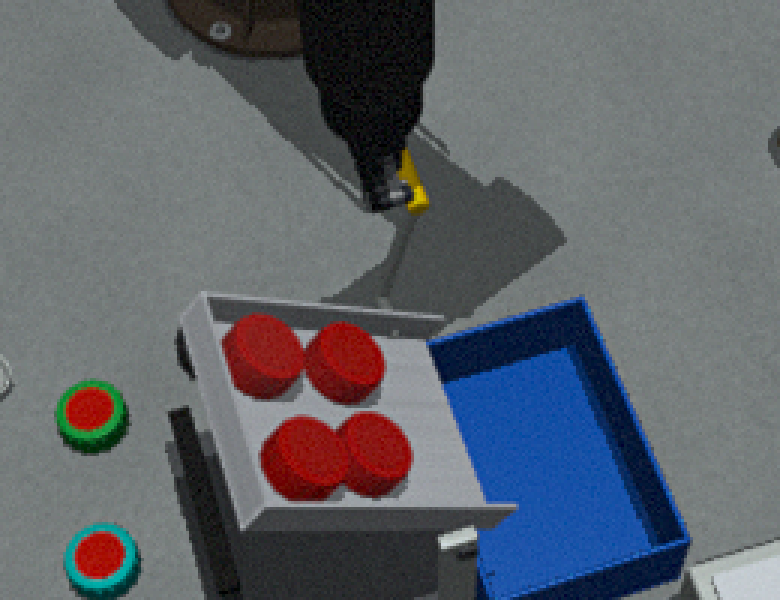

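The tray is tipped to about 0.6 rad and the caps are still on it. I continue slowly.

Emit:
drive_tool(
  motion=[
    [[-0.003,0,0],[0,0,0],1],
    [[-0.006,0,0],[0,0,0],1],
    [[-0.009,0,0],[0,0,0],1],
    [[-0.012,0,0],[0,0,0],1],
    [[-0.015,0,0],[0,0,0],1],
    [[-0.018,0,0],[0,0,0],1],
    [[-0.021,0,0],[0,0,0],1],
    [[-0.024,0,0],[0,0,0],1],
    [[-0.027,0,0],[0,0,0],1],
    [[-0.03,0,0],[0,0,0],1],
  ],
)

```text
t: 15.28
eef_pos: [0.4606, 0.0014, 0.2234]
eef_rot: [[0.022, -1.0, -0.0], [-1.0, -0.022, 0.0], [-0.0, 0.0, -1.0]]
contact_force: [0.5, -1.9, 0.4]
width: -0.0
```

```bash
python3 - <<'E'
from h import *
c=r.camera("scene");cv2.imwrite("pics/s10.png",c["img"][140:340,180:440].repeat(3,0).repeat(3,1))
s=r.sense();print(s["eef_pos"],s["contact_force"],w2s(s["eef_pos"]))
E
```

```text
[0.46057761 0.00154117 0.22341562] [-0.84055892 -1.62634009  0.19660435] [-0.15761156  0.09124332]
```

View pics/s10.png

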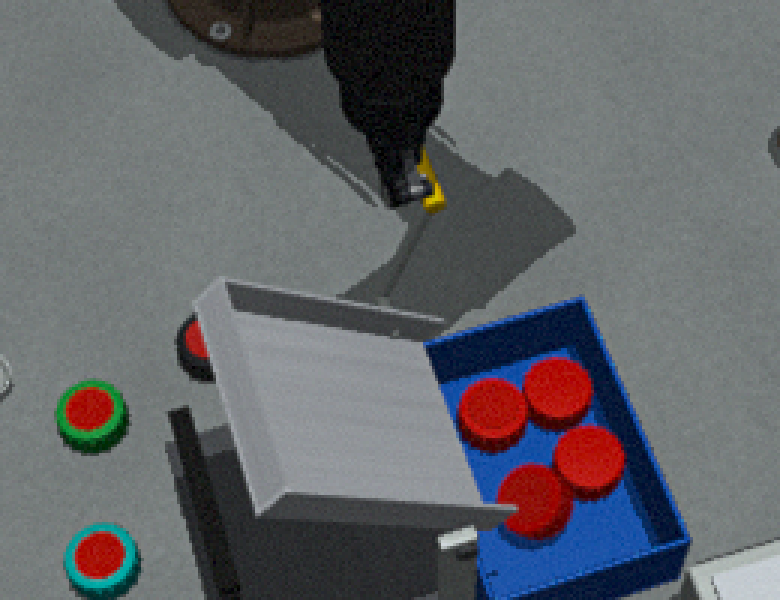

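All four have slid off. I need to check the cap near (533,500) in the crop.

```bash
python3 - <<'E'
from h import *
c=r.camera("scene");cv2.imwrite("pics/s11.png",cv2.resize(c["img"][240:340,310:430],None,fx=6,fy=6,interpolation=2))
c=r.camera("top");cv2.imwrite("pics/t11.png",cv2.resize(c["img"][150:270,250:430],None,fx=4,fy=4,interpolation=2))
E
```

```text
(no output)
```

View pics/s11.png

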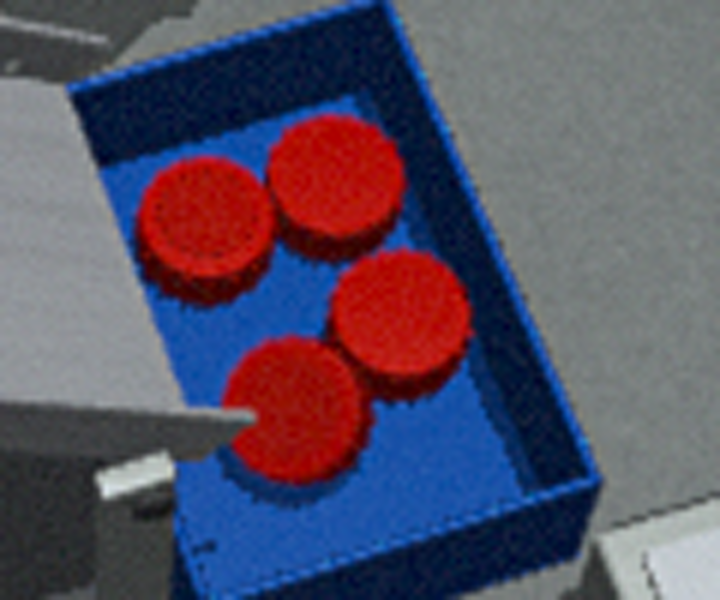

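View pics/t11.png

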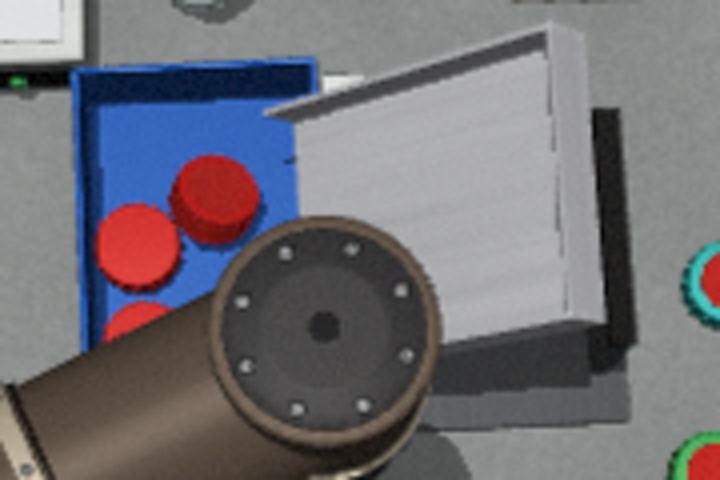

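All four are in the bin; one leans slightly near the lip. I lower the tray slowly.

Emit:
drive_tool(
  motion=[
    [[0.008,0,0],[0,0,0],1],
    [[0.016,0,0],[0,0,0],1],
    [[0.024,0,0],[0,0,0],1],
    [[0.032,0,0],[0,0,0],1],
    [[0.04,0,0],[0,0,0],1],
    [[0.048,0,0],[0,0,0],1],
    [[0.056,0,0],[0,0,0],1],
    [[0.064,0,0],[0,0,0],1],
    [[0.072,0,0],[0,0,0],1],
    [[0.08,0,0],[0,0,0],1],
  ],
)

```text
t: 16.27
eef_pos: [0.4615, -0.0393, 0.2234]
eef_rot: [[0.022, -1.0, -0.0], [-1.0, -0.022, -0.0], [0.0, 0.0, -1.0]]
contact_force: [0.5, -3.7, 1.9]
width: 0.0002
```

Emit:
drive_tool(
  motion=[
    [[0.008,0,0],[0,0,0],1],
    [[0.016,0,0],[0,0,0],1],
    [[0.024,0,0],[0,0,0],1],
    [[0.032,0,0],[0,0,0],1],
    [[0.04,0,0],[0,0,0],1],
    [[0.048,0,0],[0,0,0],1],
    [[0.056,0,0],[0,0,0],1],
    [[0.064,0,0],[0,0,0],1],
    [[0.072,0,0],[0,0,0],1],
    [[0.08,0,0],[0,0,0],1],
  ],
)

```text
t: 17.1
eef_pos: [0.4624, -0.0792, 0.2234]
eef_rot: [[0.022, -1.0, -0.0], [-1.0, -0.022, -0.0], [0.0, 0.0, -1.0]]
contact_force: [0.4, -3.8, -1.2]
width: 0.0001
```

```bash
python3 - <<'E'
from h import *
c=r.camera("scene");cv2.imwrite("pics/s12.png",c["img"][140:340,180:440].repeat(3,0).repeat(3,1))
s=r.sense();print(s["eef_pos"],s["contact_force"],w2s(s["eef_pos"]))
E
```

```text
[ 0.46241989 -0.07969216  0.22353419] [-0.15695195 -6.54278193  0.3897195 ] [-0.15741045  0.00998935]
```

View pics/s12.png

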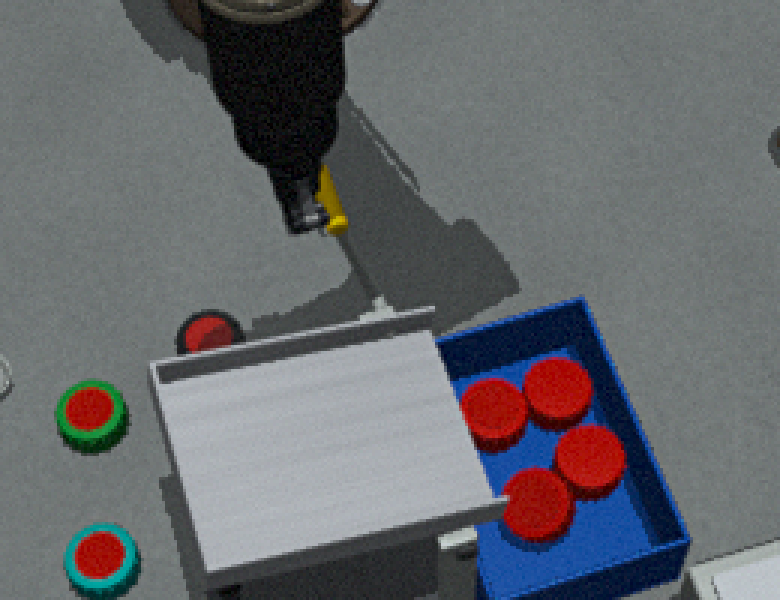

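The tray is nearly down and still held by the finger, and all four caps are in the bin. I finish lowering, then back off.

Emit:
drive_tool(
  motion=[
    [[0.006,0,0],[0,0,0],1],
    [[0.012,0,0],[0,0,0],1],
    [[0.018,0,0],[0,0,0],1],
    [[0.024,0,0],[0,0,0],1],
    [[0.03,0,0],[0,0,0],1],
    [[0.036,0,0],[0,0,0],1],
    [[0.042,0,0],[0,0,0],1],
    [[0.05,0,0],[0,0,0],1],
    [[0.06,0,0],[0,0,0],1],
    [[0.07,0,0],[0,0,0],1],
  ],
)

```text
t: 17.98
eef_pos: [0.4633, -0.1139, 0.2235]
eef_rot: [[0.022, -1.0, 0.0], [-1.0, -0.022, 0.001], [-0.001, -0.0, -1.0]]
contact_force: [0.4, 0.2, 0.9]
width: -0.0002
```

Emit:
drive_tool(
  motion=[
    [[0.02,0,0],[0,0,0],1],
    [[0.04,0,0],[0,0,0],1],
    [[0.06,0,0],[0,0,0],1],
    [[0.1,0,-0.04],[0,0,0],1],
    [[0.13,0,-0.08],[0,0,0],1],
    [[0.16,0.04,-0.14],[0,0,0],1],
    [[0.2,0.08,-0.2],[0,0,0],1],
    [[0.24,0.12,-0.26],[0,0,0],1],
    [[0.28,0.14,-0.3],[0,0,0],1],
    [[0.3,0.14,-0.3],[0,0,0],1],
  ],
)

```text
t: 18.82
eef_pos: [0.3959, -0.2685, 0.3789]
eef_rot: [[0.021, -1.0, 0.008], [-1.0, -0.021, -0.003], [0.004, -0.008, -1.0]]
contact_force: [-0.3, 0.4, 0.9]
width: -0.0
```

```bash
python3 - <<'E'
from h import *
c=r.camera("scene");cv2.imwrite("pics/s13.png",c["img"]);S=c
c=r.camera("top");cv2.imwrite("pics/t13.png",c["img"])
s=r.sense();print(s["t"],s["eef_pos"],s["contact_force"])
print("lever pred level",proj(c,[*s2w(-.145,.01),.26]),proj(S,[*s2w(-.145,.01),.26]))
for l in((-.09,-.14),(.09,-.14)): print(proj(c,[*s2w(*l),.168]),proj(S,[*s2w(*l),.168]))
for n in("top","scene"):
  C=c if n=="top" else S
  for d in r.search_frame(n,"cap1_center"):print(n,d["uv"],round(d["conf"],2),atz(C,d["uv"],.03),w2s(atz(C,d["uv"],.03))-[.0195,.154])
E
```

```text
18.9167 [ 0.39615825 -0.26708413  0.37394677] [-0.94601017 -0.17571055  0.20234989]
lever pred level [361.16810566 256.08182867] [279.9400198  210.87110427]
[415.7189876 236.8580161] [227.84931406 267.81416627]
[410.3222179  169.06570147] [246.62971434 336.97453052]
top [310.2, 233.1] 0.75 [0.57554185 0.04308666 0.03      ] [-0.0613316  -0.02354179]
scene [210.7, 277.7] 0.94 [ 0.471031   -0.28214806  0.03      ] [-0.17239043 -0.34659917]
scene [346.0, 276.5] 0.86 [0.5722843 0.0559339 0.03     ] [-0.06432899 -0.01063137]
scene [210.6, 329.2] 0.85 [ 0.61119261 -0.30993439  0.03      ] [-0.03281866 -0.37721091]
scene [248.9, 251.7] 0.84 [ 0.42475854 -0.16919307  0.03      ] [-0.21637191 -0.23273259]
```

View pics/s13.png

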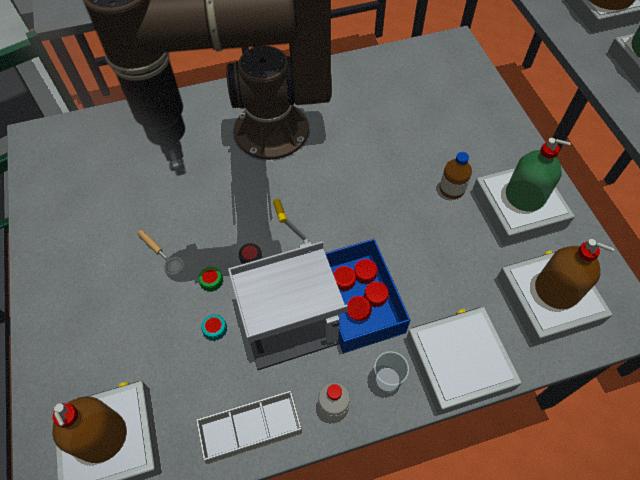

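View pics/t13.png

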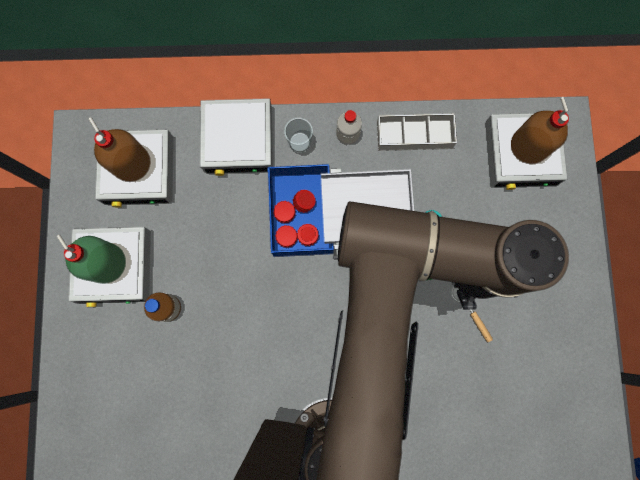

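The caps are in the bin at about (285,211), (305,201), (287,236) and (308,234) in the top view. The lever matches its predicted level position (280,211) in the scene view. I let things settle and take one close check.

Emit:
drive_tool(
  motion=[
    [[0,0,0],[0,0,0],1],
    [[0,0,0],[0,0,0],1],
    [[0,0,0],[0,0,0],1],
    [[0,0,0],[0,0,0],1],
    [[0,0,0],[0,0,0],1],
    [[0,0,0],[0,0,0],1],
    [[0,0,0],[0,0,0],1],
    [[0,0,0],[0,0,0],1],
    [[0,0,0],[0,0,0],1],
    [[0,0,0],[0,0,0],1],
  ],
)

```text
t: 19.85
eef_pos: [0.3964, -0.2653, 0.3734]
eef_rot: [[0.022, -1.0, 0.0], [-1.0, -0.022, -0.0], [0.0, -0.0, -1.0]]
contact_force: [-0.4, 0.5, 0.3]
width: -0.0003
```

```bash
python3 - <<'E'
from h import *
a=r.camera("scene")["img"][230:355,220:420];b=r.camera("top")["img"][155:280,255:455]
cv2.imwrite("pics/f.png",cv2.resize(np.vstack([a,b]),None,fx=2.4,fy=2.4,interpolation=2))
s=r.sense();print(s["contact_force"],s["qvel"])
E
```

```text
[-0.52825839 -0.22760652  0.14448555] [ 3.72526240e-03 -4.27008999e-02  1.07870630e-02  9.52343807e-05
 -3.50303424e-02  1.08031457e-01]
```

View pics/f.png

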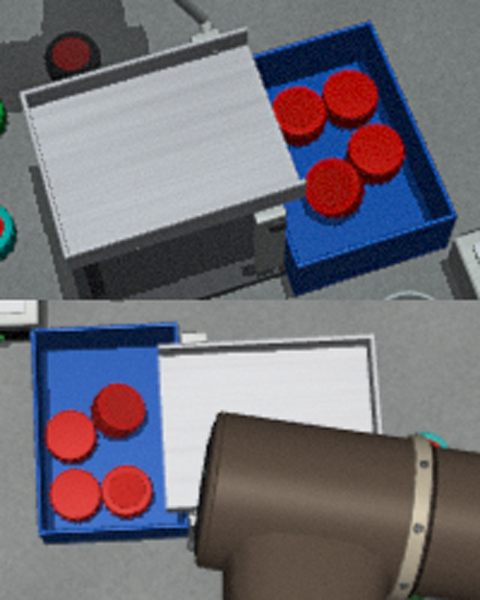

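The tray is empty and level, and the four caps lie flat and at rest in the bin. Handing in.

```bash
python3 -c "
from plant import r
print(r.hand_in())"
```

```text
the job is handed in; nothing more can be done
None
```

The job is done and handed in at about 20 s on the robot's clock; the hand-in reports no verdict.

- **Bin:** I pushed it with the open fingers until it stopped against the front face, at about 19 N. Before tipping, it measured x +20 mm, y 153 mm and 0.006 rad off square in the stand's frame. That y is 2 mm less than the 155 mm it should have against the face, which is within calibration error.
- **Tray:** I pushed the lever bar with the closed fingers to roughly 0.75 rad (estimated from the finger's position), which was enough for all four caps to slide off. I then lowered it with the finger still holding the bar, at about 0.5 rad/s or less.
- **Last checks:** The final pictures show:
    - four red caps in the bin, none on the tray;
    - the tray lying level, with the lever at its predicted level position;
    - the bottle and spoon where they were;
    - the arm clear of everything, with no contact force.
- **Disagreements:** In the last check before hand-in, the cap detector found only one of the four caps in the bin per camera. In the scene view it also reported the three look-alike caps on the table. I counted the four caps by eye in both cameras. One cap looks darker in the top view, so it may be in shadow or slightly tilted. In both views it is inside the bin walls, and it looks to be below the rim.

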